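Slide the packing plate under the mould flange

ROBOT

A 7-joint arm with a two-finger parallel gripper is mounted at the origin on the work surface. World frame = base frame: x ahead of the robot, y to its left, z up, the work surface at z = 0. Lengths are in m, angles in rad, forces in N, time in s.
With the tool pointing down it reaches from about 0.4 to 0.85 m from the base axis. Payload 6.9 kg.
Tool frame: the origin (TCP) lies midway between the tips of the shut fingers; the grasp point (between the pads) lies behind it (ctrl.pinch_z is the z of the grasp point in the tool frame, in m); z points along the fingers, y is the direction in which the jaws open and shut (so a half turn about z gives the same grasp; the last joint's range is limited). The gripper opens to 85 mm and grips with 20 to 120 N. Pads are 22 mm wide; open, the fingers measure 114 mm over their backs; the gripper's body (76 mm by 85 mm) begins 54 mm behind the grasp point. The pads swing forward as they close: fully open they stand 13 mm farther back than shut.
Start: joints at [-1.087, 0.507, -0.238, 1.5, 0.126, 1.149, -0.155], TCP at [0.231, 0.581, 0.231] pointing down, gripper open.
Joint ranges: [-3.08, 3.08], [-0.24, 2.05], [-1.43, 1.35], [0, 2.5], [-1.52, 4.66], [0.17, 1.96], [-2.89, 2.89]. Speed limits (rad/s): [2.39, 2.39, 3.14, 3.14, 3.14, 3.14, 3.14].

INTERFACE

Orientations are given as a unit quaternion [w, x, y, z].
In Python, from station import ctrl, get_state, vision, ticket, models gives the robot as it stands. Calls block until the motion is done:
- ctrl.movep(position, orientation): joint-space move of the TCP to a pose.
- ctrl.movel(position, frame=None, max_speed=0.15): straight line of the TCP; frame=None keeps the orientation; max_speed is the mean speed in m/s.
- ctrl.set_joints(angles): joint-space move.
- ctrl.ungrasp() and ctrl.close_gripper(force=None): open the fingers fully, or close them until they stop; force is the grip in N (None keeps the last).
- ctrl.pause(seconds).
- ctrl.ik(position, orientation): joint angles nearest the present ones, or None.
- get_state(): the state.
- vision.grab_frame(name): name is "side" or "top" or "wrist"; returns (picture, depth): 420x560x3 uint8, blue, green, red; 420x560 float32, m along the optical axis (not along the pixel's ray), 0 where there is no reading.
- vision.camera_info(name): a dict with "mtx" (3x3 intrinsics, pixels), "dist_coeffs" ([k1, k2, p1, p2, k3] as OpenCV has them; the pictures are not rectified), "R" (3x3) and "t" (3): a world point X has camera coordinates R X + t; the wrist camera has in their place "hand_eye" (4x4, takes a point from camera to tool coordinates, whose origin is the TCP and whose axes are the flange's). Camera axes: x right, y down, z forward; pixel columns grow to the right and rows downward; lengths in m; the calibration is good to about 2 mm. A picture is of the moment at which its call begins: read the wrist's pose just before it. camera_info takes no time and is no camera call.
A pose or a line that the arm cannot do raises ctrl.Unreachable and nothing moves.
- ticket.close_job(): hands the job in, once; it reports no verdict.
Trained networks look in the newest picture that a camera, given by its name, has taken for a name from the list of things; names that differ only in an ending like _2 or _b are one class to them, and where a whole thing is asked for, a point or a joint stands for the part that bears it (a point fixed in the world has none). Each returns a list of dicts, best first, with "p" (0 to 1); they miss things now and then, are a little off and sometimes report something else, mostly with a low value. They report only what shows in the picture. A call takes as long as a camera call. They do not tell look-alikes from the thing itself.
- models.recognise(camera, target): "point" ([column, row] in pixels, amid what is visible of it).
- models.masks_of(camera, target): "mask" (420x560 bool, what is visible of it) and "point" ([column, row] in pixels, amid what is visible of it).
The state is a dict: "time": time; "qpos": joint angles; "qd": joint speeds; "tau": joint torques, N m; "tcp_pos": TCP position; "eef_rot": TCP orientation; "contact_force": force on the tool from outside, world axes, zero at the start; "wrist_torque": the same for the moment, N m; "width": finger opening in m.
Only numpy, scipy, OpenCV 4.12 (cv2) and the standard library are available. Lean on these libraries where they do the work, as an engineer would, in place of code of your own. Each camera call takes 0.05 s, during which the arm holds its last target.

TASK

Push the loose plywood packing plate flat along the table, under the low flange of the green mould and into the gap between the two packers there, until its outer short edge is in line with the packers' outer ends, with the plate square and about midway between them. Only push it: never grip, lift or tip it, and leave everything else where it is. Finish with the robot clear of everything.

Things in the scene. Friction and masses are not known exactly. Their poses are not given: they have to be found in the camera images.
- plate: the loose plate of bare plywood, lying flat: 110 mm long (its x), 94 mm wide (its y), 18 mm thick, about 0.16 kg. Too wide to pinch. Origin at the centre of its underside, z up. Its x points roughly at the mould at the start (up to about 25 degrees off); its -x end is the outer edge that stays out
- plate_tail (a point): middle of the plate's outer (-x) short edge, half-way up its thickness (9 mm above its underside); axes as the plate's
- mould: green mould, fixed. Origin on the table under its centre, z up, x points inwards from the open flange edge (the way of the push). Flange 300 mm (x) by 420 mm (y), underside 21 and top 29 mm above the table, lips on the other three edges to 36 mm. On it a tub, x -30 to 120, y -125 to 125, up to 128 mm high
- flange_edge (a point): middle of the lower corner of the flange's open edge, at (-150, 0, 21) mm in the mould's axes, with the same axes; headroom over the plate is 3 mm and nothing stops the plate inside
- gap_mid (a point): midway between the outer ends of the two plywood packers (each 50 mm wide in y, 120 long in x, 21 high) that carry the flange; at (-185, 0, 9) mm in the mould's axes, with the same axes. The packers reach from y = +-67 to +-117 mm and stand 35 mm proud of the flange edge; the gap is 134 mm wide. The middle of the plate's outer edge belongs here
- cup: bystander: white open mixing cup, 72 mm across, 65 mm high, upright; origin centre of underside
- jar: bystander: small grey jar with white lid, 56 mm across, 60 mm high, upright; origin centre of underside
- block: bystander: wooden block 60 x 40 x 40 mm; origin centre of underside
- roller: bystander: laminating roller with wooden handle, lying, about 205 mm long (x from -90 to 113) and up to 90 mm wide, 25 mm high; origin under the handle's front part
- spatula: bystander: spatula lying along its x, 200 mm long (x from -100 to 100), blade up to 65 mm wide at +x; origin under its middle
- tin: bystander: small tin, 48 mm across, 28 mm high, standing on the flange; origin centre of underside
Mind the look-alikes: they are no part of the job. What is meant by the plate is not purple, and is the larger of those in its own colour.

How it is judged:
By the outcome, as a careful person would: the job done as asked, in the order asked, and still so for the second after the job is handed in, with the robot touching nothing.
It also fails if it takes over 69 s, if anything falls off the work surface, if the arm or the gripper's body presses on something with over 40 N, if the wrist force passes 120 N, or if a joint passes its speed limit or range.

## Working session

There is one attempt and no reset: what is moved stays moved. The work goes in short steps, each a Python script; the robot and the scene stay as the last script left them, time stands still between calls to the robot, and variables do not carry over. Pictures are saved under pics/ and viewed, and the job is handed in when it is done.

```bash
ls; mkdir -p pics
python3 - <<'E'
from station import ctrl,get_state,vision
import cv2
for n in ["top","side","wrist"]:
    im,d=vision.grab_frame(n); cv2.imwrite(f"pics/{n}0.png",im)
    c=vision.camera_info(n); print(n,{k:(v.tolist() if hasattr(v,'tolist') else v) for k,v in c.items()})
s=get_state();print(s["time"],s["tcp_pos"],s["eef_rot"],s["width"],ctrl.pinch_z)
E
```

```text
pics
top {'mtx': [[437.7059694708366, 0.0, 279.9455424285456], [0.0, 437.7059694708366, 206.55204002123412], [0.0, 0.0, 1.0]], 'dist_coeffs': [-0.03566193071042617, 0.0, 0.0, 0.0, 0.0], 'R': [[0.01081488445516063, -0.9999409048199294, 0.0011068613835318703], [-0.9949735666023574, -0.010871350278633356, -0.09954604716262302], [0.09955219754885092, -2.4718820475392874e-05, -0.9950323408574088]], 't': [0.053787456948787456, 0.53317611119305, 0.8620603369997075]}
side {'mtx': [[402.356306255835, 0.0, 283.5900716751559], [0.0, 402.356306255835, 210.60658189255153], [0.0, 0.0, 1.0]], 'dist_coeffs': [-0.03583645862826587, 0.0, 0.0, 0.0, 0.0], 'R': [[0.8990974163553994, -0.4373317456870036, -0.019099217717060885], [-0.24422217060049026, -0.4649241440330204, -0.8510000421165375], [0.363289646549734, 0.7697963915929467, -0.5248182049055157]], 't': [-0.4507764005297712, 0.23215482325148817, 0.6632097060268296]}
wrist {'mtx': [[368.70845963185445, 0.0, 283.2308130681692], [0.0, 368.70845963185445, 206.2788478012306], [0.0, 0.0, 1.0]], 'dist_coeffs': [-0.060385513644460306, 0.0, 0.0, 0.0, 0.0], 'hand_eye': [[-0.0006991278641811658, -0.959468021672567, -0.2818166542416494, 0.07137912395847192], [0.9999997507917274, -0.0006431259513698941, -0.0002912138245572202, -0.00013872769844169852], [9.816674826049505e-05, -0.2818167876063073, 0.9594682321924726, -0.14290696634248393], [0.0, 0.0, 0.0, 1.0]]}
0.15 [0.23047898 0.58054086 0.23060953] [-1.22692532e-04  1.87757082e-01  9.82215242e-01 -6.94100460e-04] 0.08525369179479957 -0.0187
```

View pics/top0.png

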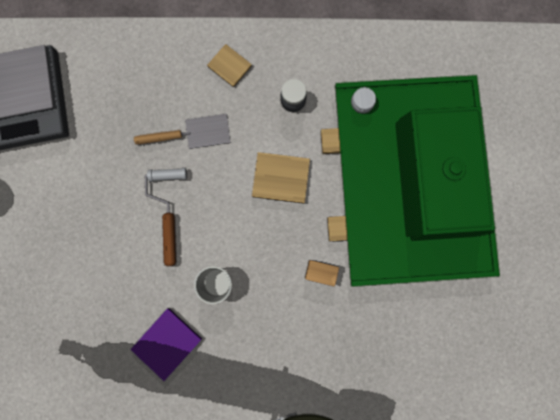

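View pics/side0.png

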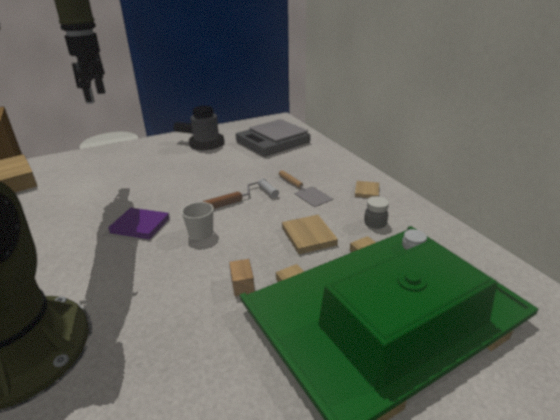

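The plate candidates in the top image are plywood (281,178), plywood (230,65) and purple (167,344). The plate must not be purple and must be the larger plywood one, so it is (281,178). I'll measure it and confirm in an enlarged crop.

```bash
cat > h.py <<'E'
from station import ctrl,get_state,vision,models
import numpy as np, cv2
def pix2w(name,uv,z):
    c=vision.camera_info(name)
    if name=="wrist": raise ValueError
    R=np.array(c["R"]);t=np.array(c["t"])
    p=cv2.undistortPoints(np.array(uv,float).reshape(-1,1,2),np.array(c["mtx"]),np.array(c["dist_coeffs"])).reshape(-1,2)
    d=np.c_[p,np.ones(len(p))]@R; o=-R.T@t
    return (o+d*((z-o[2])/d[:,2])[:,None])
def w2pix(name,X):
    c=vision.camera_info(name)
    r,_=cv2.Rodrigues(np.array(c["R"]))
    return cv2.projectPoints(np.array(X,float).reshape(-1,1,3),r,np.array(c["t"]),np.array(c["mtx"]),np.array(c["dist_coeffs"]))[0].reshape(-1,2)
E
python3 - <<'E'
from h import *
im,d=vision.grab_frame("top")
big=cv2.resize(im[110:260,220:380],None,fx=5,fy=4.0*1.0,interpolation=cv2.INTER_CUBIC)
big=cv2.resize(im[115:255,230:370],None,fx=4.2,fy=4.2,interpolation=cv2.INTER_CUBIC)
cv2.imwrite("pics/crop0.png",big)
for t in ["plate","mould","cup","jar","block","tin"]:
    for m in models.masks_of("top",t)[:4]:
        mk=m["mask"].astype(np.uint8)
        cs=max(cv2.findContours(mk,cv2.RETR_EXTERNAL,cv2.CHAIN_APPROX_NONE)[0],key=cv2.contourArea)
        print(t,round(m["p"],2),np.round(m["point"]),mk.sum(),np.round(cv2.boxPoints(cv2.minAreaRect(cs)),1).tolist())
E
```

```text
plate 0.94 [276. 180.] 2414 [[250.8000030517578, 196.8000030517578], [256.3999938964844, 151.39999389648438], [309.8999938964844, 158.10000610351562], [304.20001220703125, 203.5]]
plate 0.86 [226.  64.] 990 [[206.6999969482422, 65.5999984741211], [225.39999389648438, 42.79999923706055], [252.1999969482422, 64.69999694824219], [233.5, 87.5]]
mould 0.95 [415. 182.] 30228 [[316.0, 84.5], [483.5, 71.9000015258789], [498.8999938964844, 276.3999938964844], [331.3999938964844, 289.0]]
cup 0.81 [210. 286.] 1085 [[195.0, 267.0], [231.0, 267.0], [231.0, 303.0], [195.0, 303.0]]
jar 0.83 [293.  93.] 750 [[279.0, 79.0], [305.0, 79.0], [305.0, 111.0], [279.0, 111.0]]
block 0.94 [321. 274.] 620 [[303.5, 279.29998779296875], [308.1000061035156, 259.29998779296875], [338.5, 266.3999938964844], [333.8999938964844, 286.3999938964844]]
tin 0.84 [364. 101.] 478 [[347.0, 106.0], [358.20001220703125, 83.5999984741211], [378.6000061035156, 93.80000305175781], [367.3999938964844, 116.19999694824219]]
```

View pics/crop0.png

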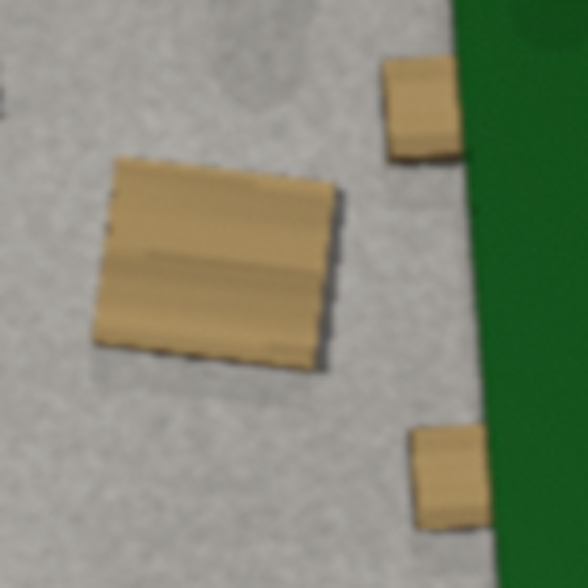

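Crop confirms the plate: the light plywood rectangle at about (281,178), with the two packer ends at (331,140) and (337,228). Next I'll fit model poses to the colour silhouettes.

```bash
cat >> h.py <<'E'
from scipy.optimize import minimize
def T2(p,P):
    c,s=np.cos(p[2]),np.sin(p[2]); P=np.array(P,float)
    return np.c_[p[0]+c*P[:,0]-s*P[:,1],p[1]+s*P[:,0]+c*P[:,1],P[:,2]]
def box(x0,x1,y0,y1,z0,z1): return [[x,y,z] for x in(x0,x1) for y in(y0,y1) for z in(z0,z1)]
S=4
def fill(cv,name,X,val,off,hull=True):
    p=w2pix(name,X)-off
    p=((p+.5)*S-.5)
    if hull: p=cv2.convexHull(p.astype(np.float32)).reshape(-1,2)
    cv2.fillConvexPoly(cv,np.round(p*16).astype(np.int32),float(val),shift=4)
PL=box(-.055,.055,-.047,.047,0,.018)
PK=[box(-.185,-.065,a,b,0,.021) for a,b in((.067,.117),(-.117,-.067))]
FL=box(-.150,.150,-.210,.210,.021,.029)
def render(name,pl,mo,roi):
    x0,y0,x1,y1=roi; cvs=np.zeros(((y1-y0)*S,(x1-x0)*S),np.float32); off=np.array([x0,y0])
    for k in PK: fill(cvs,name,T2(mo,k),1,off)
    fill(cvs,name,T2(pl,PL),1,off)
    fill(cvs,name,T2(mo,FL),2,off)
    w=cv2.resize((cvs==1).astype(np.float32),(x1-x0,y1-y0),interpolation=cv2.INTER_AREA)
    g=cv2.resize((cvs==2).astype(np.float32),(x1-x0,y1-y0),interpolation=cv2.INTER_AREA)
    return w,g
def segs(im,roi):
    x0,y0,x1,y1=roi; f=im.astype(np.float32)
    b,g,r=f[...,0],f[...,1],f[...,2]
    wood=np.clip(((r-b)/(r+1)-.07)/(.38-.07),0,1)
    green=np.clip(((g-r)/(g+1))/.6,0,1)
    return wood[y0:y1,x0:x1],green[y0:y1,x0:x1]
def fit(name,im,pl,mo,roi,fixmo=False):
    w,g=segs(im,roi)
    def cost(v):
        q=v*np.array([.005,.005,.05]*2); 
        p=pl+q[:3]; m=mo if fixmo else mo+q[3:6]
        a,b=render(name,p,m,roi); return ((a-w)**2).sum()+((b-g)**2).sum()
    v=np.zeros(6)
    for _ in range(3):
        n=3 if fixmo else 6
        sm=np.vstack([v[:n],v[:n]+np.eye(n)])
        r=minimize(lambda u:cost(np.r_[u,np.zeros(6-n)]),v[:n],method="Nelder-Mead",options=dict(initial_simplex=sm,maxiter=400,xatol=.003,fatol=.01)); v=np.r_[r.x,np.zeros(6-n)]
    q=v*np.array([.005,.005,.05]*2); return pl+q[:3],(mo if fixmo else mo+q[3:]),r.fun
def rel(pl,mo):
    c,s=np.cos(mo[2]),np.sin(mo[2]); t=T2(pl,[[-.055,0,0]])[0]; d=t[:2]-mo[:2]
    return np.array([c*d[0]+s*d[1]+.185,-s*d[0]+c*d[1],np.degrees((pl[2]-mo[2]+np.pi)%(2*np.pi)-np.pi)])
def overlay(name,im,pl,mo,fn,roi):
    x0,y0,x1,y1=roi;f=4;b=cv2.resize(im[y0:y1,x0:x1],None,fx=f,fy=f,interpolation=cv2.INTER_CUBIC)
    for X in [T2(pl,PL)]+[T2(mo,k) for k in PK]+[T2(mo,FL)]:
        p=(w2pix(name,X)-[x0,y0]+.5)*f
        cv2.polylines(b,[np.round(cv2.convexHull(p.astype(np.float32))).astype(int)],True,(0,0,255),1)
    cv2.imwrite(fn,b)
ROI=(240,115,370,258)
E
cat > m0.py <<'E'
from h import *
im,d=vision.grab_frame("top")
pc=pix2w("top",[[282,177]],.018)[0]; f=pix2w("top",[[334.5,184]],.021)[0]
a=pix2w("top",[[331,140],[337,228]],.021); yd=a[0]-a[1]; yaw=np.arctan2(yd[1],yd[0])-np.pi/2
gm=a.mean(0)[:2]; mo=np.r_[gm+.168*np.array([np.cos(yaw),np.sin(yaw)]),yaw]
e=pix2w("top",[[257,153],[309,159]],.018); ed=e[1]-e[0]
pl=np.r_[pc[:2],np.arctan2(ed[1],ed[0])]
print(pl,mo,rel(pl,mo))
pl,mo,c=fit("top",im,pl,mo,ROI)
print(pl,mo,c,rel(pl,mo)); overlay("top",im,pl,mo,"pics/ov0.png",ROI)
np.save("pl.npy",pl);np.save("mo.npy",mo)
E
python3 m0.py
```

```text
[ 0.5947659   0.05600223 -1.67658761] [ 0.59288611 -0.21861931 -1.50522896] [-0.14310275  0.02924774 -9.8181275 ]
[ 0.59558261  0.05850199 -1.68063483] [ 0.59499852 -0.21924746 -1.49616364] 50.32107925415039 [ -0.14599956   0.03138087 -10.56942068]
```

View pics/ov0.png

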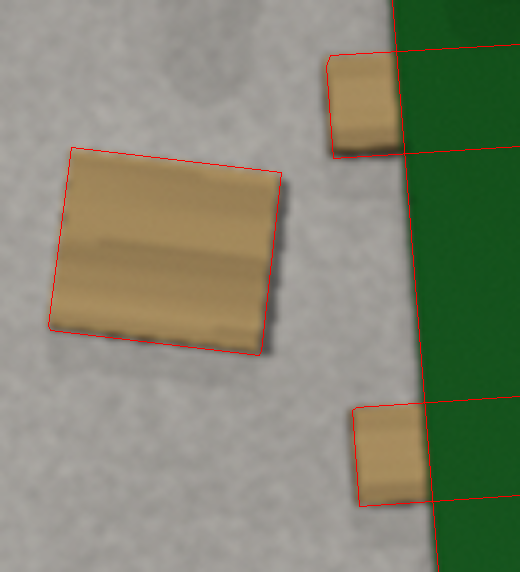

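Fit is sub-pixel. In mould axes the tail is at (-146, +31) mm relative to gap_mid, yaw -10.6°. The first push goes on the +y side, slightly behind centre. That shifts the plate and squares it, and then I'll push it straight from the tail.

```bash
cat >> h.py <<'E'
def m2w(mo,x,y,z): return T2(mo,[[x,y,z]])[0]
def quat(ang): # tool down, tool x axis at world angle ang
    return np.array([0,np.cos(ang/2),np.sin(ang/2),0])
E
python3 - <<'E'
from h import *
pl=np.load("pl.npy");mo=np.load("mo.npy")
ct=rel(np.r_[T2(pl,[[.055,0,0]])[0][:2],pl[2]],mo)  # centre rel. gap_mid
print("centre",ct)
cx=ct[0]-.185
px=cx-.014+.0145
s=get_state();print(s["qpos"])
for a in (mo[2]+np.pi/2,mo[2]-np.pi/2):
    P=m2w(mo,px,.125,.12);q=ctrl.ik(P,quat(a)); print(np.degrees(a),P,q)
E
```

```text
centre [ -0.09193272   0.0212924  -10.56942068]
[-1.08753995  0.50749917 -0.23758017  1.50023807  0.1257029   1.14890732
 -0.15480467]
4.276137917097148 [0.69903879 0.06573618 0.12      ] [-0.39511876  0.76755766  0.51612118  1.42077538 -0.40390074  1.05917159
 -1.29734635]
-175.72386208290285 [0.69903879 0.06573618 0.12      ] [-0.0174042   0.71697127 -0.20709455  1.41467825  0.15862431  1.02623967
  1.38827018]
```

Run:
```python
from h import *
print(pix2w("top",[[293,95],[293,108]],.06), pix2w("top",[[293,108]],0))
mo=np.load("mo.npy"); px=-.185-.0919-.014+.0145; Q=quat(mo[2]-np.pi/2)
ctrl.close_gripper(force=60)
ctrl.movep(m2w(mo,px,.105,.16),Q)
s=get_state();print(s["tcp_pos"],s["width"],s["time"])
ctrl.movel(m2w(mo,px,.105,.006))
im,d=vision.grab_frame("side");cv2.imwrite("pics/s1.png",cv2.resize(im[150:320,200:460],None,fx=3,fy=3))
for y in (.085,.07,.058):
    ctrl.movel(m2w(mo,px,y,.006),max_speed=.04)
    s=get_state();print(s["tcp_pos"],s["contact_force"],s["time"])
ctrl.movel(m2w(mo,px,.075,.006)); ctrl.movel(m2w(mo,px,.09,.15))
ctrl.movep(m2w(mo,px-.09,.03,.35),Q)
im,d=vision.grab_frame("top");cv2.imwrite("pics/t1.png",im)
print(get_state()["time"])
```

```text
[[0.75477237 0.03578578 0.06      ]
 [0.7278082  0.03558783 0.06      ]] [[0.74781636 0.0338943  0.        ]]
[0.67893731 0.06584557 0.16018934] 4.301105220231851e-05 3.7583
[0.65926963 0.0627172  0.00615655] [-0.21070647 -0.46773193  0.53812075] 5.6333
[0.64392641 0.06156204 0.00606169] [-0.19382694 -0.49997896  0.14089032] 6.1583
[0.63184081 0.06063438 0.00602225] [ 0.09743519 -0.38258678  0.69397541] 6.6083
8.95
```

View pics/t1.png

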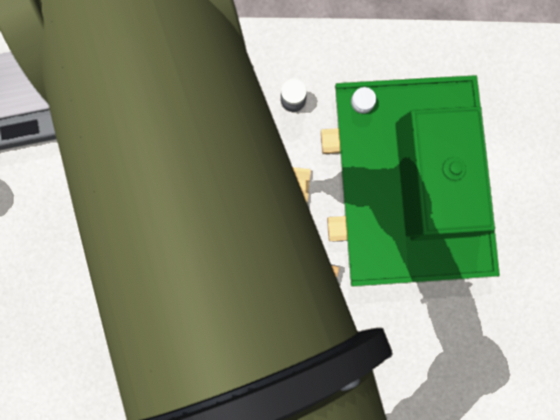

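View pics/s1.png

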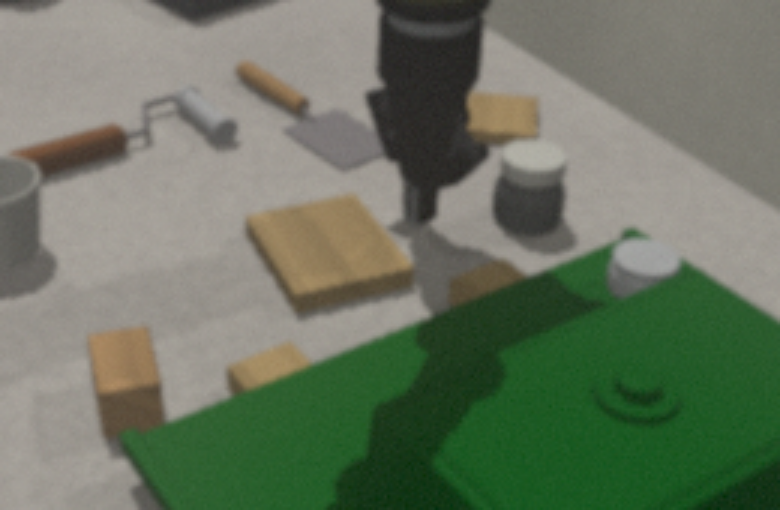

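The arm hides the plate in the top view, so I'll swing it back to the start side and measure.

```bash
cat > m1.py <<'E'
from h import *
import sys
n=sys.argv[1]
pl=np.load("pl.npy");mo=np.load("mo.npy")
im,d=vision.grab_frame("top");cv2.imwrite(f"pics/t{n}.png",im)
best=None
for y0 in ([float(a) for a in sys.argv[2:4]] and [0]):
    dx,dy,dt=[float(a) for a in sys.argv[2:5]]
    # expected rel tail (x,y) mm and yaw deg in gap_mid frame
    th=mo[2]+np.radians(dt); t=m2w(mo,-.185+dx/1e3,dy/1e3,0)
    g=np.r_[t[:2]+.055*np.array([np.cos(th),np.sin(th)]),th]
    p,_,c=fit("top",im,g,mo,ROI,True); _,m2,_=fit("top",im,p,mo,ROI)
print(p,c,"tail x,y mm,yaw:",rel(p,mo)*[1e3,1e3,1],"free mould:",rel(_,m2)*[1e3,1e3,1])
overlay("top",im,p,mo,f"pics/ov{n}.png",ROI); np.save("pl.npy",p); print(get_state()["time"])
E
python3 - <<'E'
from h import *
ctrl.set_joints([-1.087, 0.507, -0.238, 1.5, 0.126, 1.149, -0.155])
E
python3 m1.py 2 -147 5 -3
```

```text
Traceback (most recent call last):
  File "m1.py", line 12, in <module>
    p,_,c=fit("top",im,g,mo,ROI,True); _,m2,_=fit("top",im,p,mo,ROI)
                                              ~~~^^^^^^^^^^^^^^^^^^^
  File "h.py", line 52, in fit
    r=minimize(lambda u:cost(np.r_[u,np.zeros(6-n)]),v[:n],method="Nelder-Mead",options=dict(initial_simplex=sm,maxiter=400,xatol=.003,fatol=.01)); v=np.r_[r.x,np.zeros(6-n)]
  File "h.py", line 52, in <lambda>
    r=minimize(lambda u:cost(np.r_[u,np.zeros(6-n)]),v[:n],method="Nelder-Mead",options=dict(initial_simplex=sm,maxiter=400,xatol=.003,fatol=.01)); v=np.r_[r.x,np.zeros(6-n)]
                        ~~~~^^^^^^^^^^^^^^^^^^^^^^^^
  File "h.py", line 47, in cost
    a,b=render(name,p,m,roi); return ((a-w)**2).sum()+((b-g)**2).sum()
        ~~~~~~^^^^^^^^^^^^^^
  File "h.py", line 30, in render
    for k in PK: fill(cvs,name,T2(mo,k),1,off)
                 ~~~~^^^^^^^^^^^^^^^^^^^^^^^^^
  File "h.py", line 21, in fill
    p=w2pix(name,X)-off
      ~~~~~^^^^^^^^
  File "h.py", line 11, in w2pix
    c=vision.camera_info(name)
ValueError: time passes only in moves, steps and waits
```

```bash
sed -i 's/vision\.camera_info(name)/CI(name)/; 2a from functools import lru_cache\n@lru_cache\ndef CI(name): return vision.camera_info(name)' h.py; head -8 h.py
python3 m1.py 2 -147 5 -3
```

```text
from station import ctrl,get_state,vision,models
import numpy as np, cv2
from functools import lru_cache
@lru_cache
def CI(name): return vision.camera_info(name)
def pix2w(name,uv,z):
    c=CI(name)
    if name=="wrist": raise ValueErrorTraceback (most recent call last):
  File "m1.py", line 13, in <module>
    print(p,c,"tail x,y mm,yaw:",rel(p,mo)*[1e3,1e3,1],"free mould:",rel(_,m2)*[1e3,1e3,1])
                                                                     ~~~^^^^^^
  File "h.py", line 58, in rel
    c,s=np.cos(mo[2]),np.sin(mo[2]); t=T2(pl,[[-.055,0,0]])[0]; d=t[:2]-mo[:2]
                                       ~~^^^^^^^^^^^^^^^^^^
  File "h.py", line 19, in T2
    c,s=np.cos(p[2]),np.sin(p[2]); P=np.array(P,float)
               ~^^^
IndexError: invalid index to scalar variable.
```

```bash
sed -i 's/_,m2,_=fit/p2,m2,c2=fit/; s/rel(_,m2)/rel(p2,m2)/' m1.py
python3 m1.py 2 -147 5 -3
```

```text
[ 0.57228783  0.05567929 -1.66347148] 48.144508361816406 tail x,y mm,yaw: [-145.0868391     7.01106764   -9.58603326] free mould: [-145.0967273     6.99825803   -9.58104551]
11.1833
```

View pics/ov2.png

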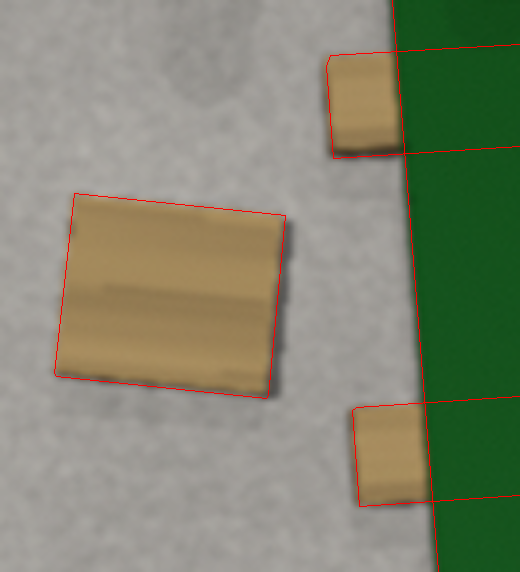

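It shifted but barely rotated: centre lateral -2 mm, yaw -9.6°, everything else unchanged. Next is an off-centre push on the tail to rotate it.

```bash
python3 - <<'E'
from h import *
mo=np.load("mo.npy")
for a in (mo[2],mo[2]+np.pi):
    print(a,ctrl.ik(m2w(mo,-.185-.19,-.032,.12),quat(a)))
Q=quat(mo[2]) if ctrl.ik(m2w(mo,-.185-.19,-.032,.12),quat(mo[2])) is not None else quat(mo[2]+np.pi)
y=-.032; W=lambda x,z: m2w(mo,-.185+x,y,z)
ctrl.movep(W(-.188,.12),Q)
ctrl.movel(W(-.188,.006))
ctrl.movel(W(-.166,.006),max_speed=.05)
ctrl.movel(W(-.151,.006),max_speed=.03)
s=get_state();print(s["tcp_pos"],s["contact_force"],s["time"])
ctrl.movel(W(-.17,.006),max_speed=.1); ctrl.movel(W(-.19,.12),max_speed=.2)
ctrl.set_joints([-1.087, 0.507, -0.238, 1.5, 0.126, 1.149, -0.155])
E
python3 m1.py 3 -138 -2 -1
```

```text
-1.496163640872179 [ 0.09913753  0.57915906 -0.65520314  1.83012448  0.44591179  0.88397113
  2.44952636]
1.645429012717614 [-0.40885095  0.51785353  0.13248081  1.83680772 -0.0919236   0.79282375
 -0.15433534]
[0.53811989 0.11307281 0.00597479] [-0.6202996   0.24876384  0.72273627] 15.5583
[ 0.57865772  0.04379548 -1.56871437] 49.425575256347656 tail x,y mm,yaw: [-133.38444018    7.30485516   -4.15685048] free mould: [-133.38444018    7.30485516   -4.15685048]
18.9
```

View pics/ov3.png

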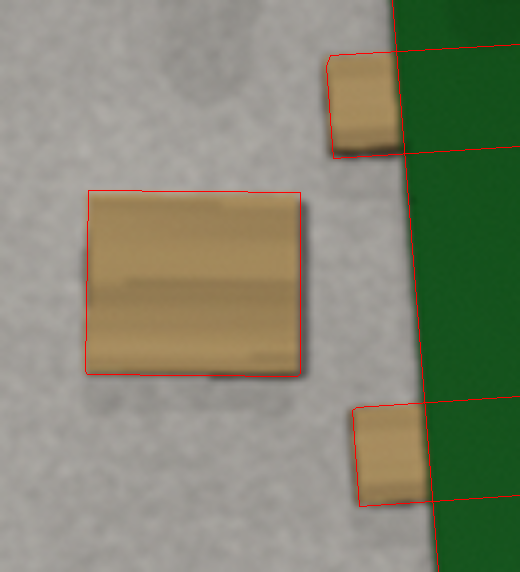

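Now yaw -4.2° and the centre is 3 mm to +y. I'll push along the plate's heading, then give it a smaller off-centre push, and measure before the final straight push.

```bash
python3 - <<'E'
from h import *
mo=np.load("mo.npy"); h=np.radians(-4.16); u=np.array([np.cos(h),np.sin(h)])
tail=np.array([-.1334,.0073])
W=lambda p,z: m2w(mo,-.185+p[0],p[1],z)
Q1=quat(mo[2]+np.pi+h); Q0=quat(mo[2]+np.pi)
ctrl.movep(W(tail-.035*u,.10),Q1); ctrl.movel(W(tail-.035*u,.006))
ctrl.movel(W(tail-.016*u,.006),max_speed=.08)
ctrl.movel(W(tail+(.036-.0135)*u,.006),max_speed=.04)
s=get_state();print(s["tcp_pos"],s["contact_force"],s["time"])
t2=tail+.036*u
ctrl.movel(W(t2-.028*u,.006),max_speed=.1)
p=np.array([t2[0]-.028,t2[1]-.029]); ctrl.movel(W(p,.006),frame=None,max_speed=.1)
e=np.array([t2[0]-.002-.0135,p[1]]); ctrl.movel(W(e,.006),max_speed=.06)
ctrl.movel(W(e+[.013,0],.006),max_speed=.03)
ctrl.movel(W(e-[.02,0],.006),max_speed=.1); ctrl.movel(W(e-[.03,0],.12),max_speed=.2)
ctrl.set_joints([-1.087, 0.507, -0.238, 1.5, 0.126, 1.149, -0.155])
E
python3 m1.py 4 -85 4 -1
```

```text
[0.57858354 0.07645142 0.00601218] [0.02042658 0.30348368 0.17453953] 23.2667
[ 0.58199947 -0.00452585 -1.5110493 ] 44.36128234863281 tail x,y mm,yaw: [-85.08704413   3.8661902   -0.85288562] free mould: [-85.08704413   3.8661902   -0.85288562]
28.3
```

View pics/ov4.png

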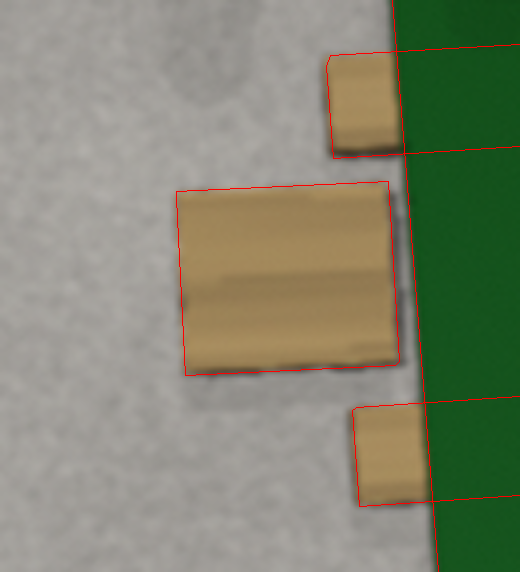

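```bash
python3 - <<'E'
from h import *
mo=np.load("mo.npy")
W=lambda x,y,z: m2w(mo,-.185+x,y,z)
Q=quat(mo[2]+np.pi+np.radians(-.4)); o=.0135
ctrl.movep(W(-.085-.032,.0039,.10),Q); ctrl.movel(W(-.085-.032,.0039,.006))
ctrl.movel(W(-.085-.017,.0039,.006),max_speed=.08)
ctrl.movel(W(-.012-o,.0039-.0028,.006),max_speed=.04)
s=get_state();print(s["tcp_pos"],s["contact_force"],s["time"])
ctrl.movel(W(-.05,.001,.006),max_speed=.1); ctrl.movel(W(-.06,.001,.12),max_speed=.2)
ctrl.set_joints([-1.087, 0.507, -0.238, 1.5, 0.126, 1.149, -0.155])
E
python3 m1.py 5 -12 1 0
```

```text
[ 0.58043692 -0.00918237  0.00605726] [-0.29329285  0.26300597  0.00165523] 33.7
[ 0.58537949 -0.07739757 -1.50233978] 40.859439849853516 tail x,y mm,yaw: [-12.17120034   1.32423852  -0.35386688] free mould: [-12.31084813   1.29159862  -0.24353845]
37.2333
```

View pics/ov5.png

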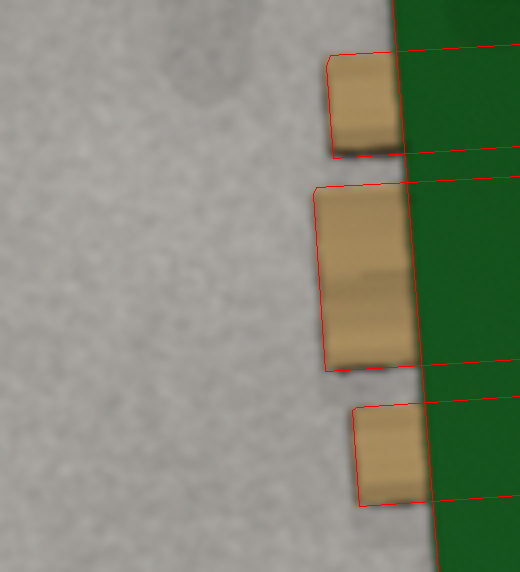

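Excellent: 12 mm still to go, lateral 1.3 mm, yaw -0.3°. This is the last straight push.

```bash
python3 - <<'E'
from h import *
mo=np.load("mo.npy")
W=lambda x,y,z: m2w(mo,-.185+x,y,z)
Q=quat(mo[2]+np.pi); o=.0135
ctrl.movep(W(-.045,.0008,.10),Q); ctrl.movel(W(-.045,.0008,.006))
ctrl.movel(W(-.029,.0008,.006),max_speed=.06)
ctrl.movel(W(-o,.0006,.006),max_speed=.025)
s=get_state();print(s["tcp_pos"],s["contact_force"],s["time"])
ctrl.movel(W(-.05,.0008,.006),max_speed=.1); ctrl.movel(W(-.06,.0008,.12),max_speed=.2)
ctrl.set_joints([-1.087, 0.507, -0.238, 1.5, 0.126, 1.149, -0.155])
im,d=vision.grab_frame("side");cv2.imwrite("pics/s6.png",im)
E
python3 m1.py 6 0 0 0
```

```text
[ 0.58079595 -0.02142479  0.00597066] [0.58202582 0.56103606 0.0207325 ] 41.6083
[ 0.58644627 -0.09042753 -1.4956856 ] 40.58150100708008 tail x,y mm,yaw: [0.90098342 1.05051165 0.02738958] free mould: [0.69744348 0.94726216 0.09184688]
45.3167
```

View pics/ov6.png

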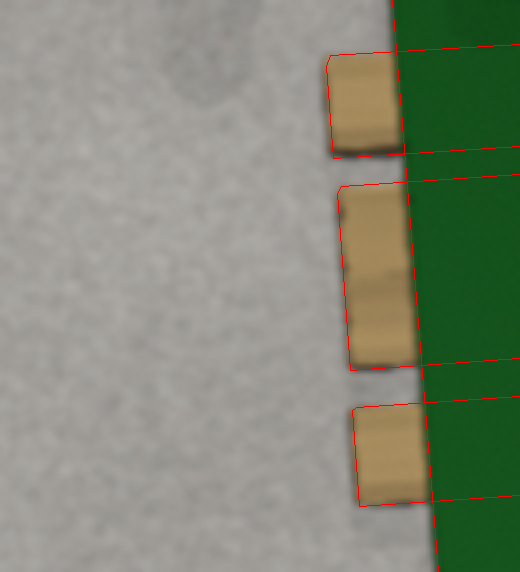

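View pics/s6.png

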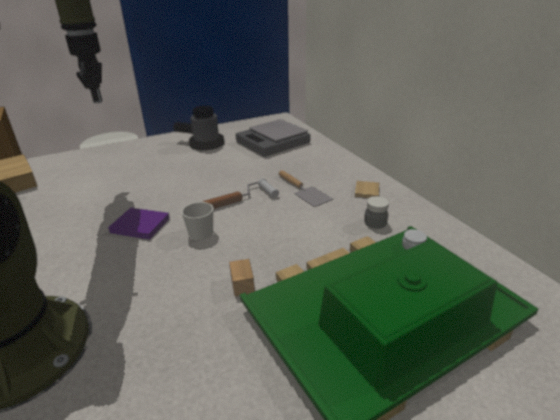

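View pics/t6.png

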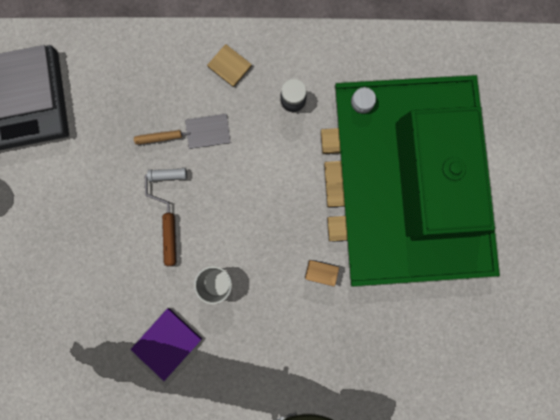

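The plate end (at about 335,184 in the top view) is in line with the packer ends, within 1 mm, square and midway. Nothing else has moved, and the arm is back at its start pose, clear of everything.

```bash
python3 -c "
from station import ticket
print(ticket.close_job())"
```

```text
the job is handed in; nothing more can be done
None
```

The plate is under the flange between the two packers, and the job is handed in. I pushed it flat with the closed fingers: one push on its side, then four on its outer edge, measuring with the top camera after most of them.

- **Plate position:** in the last top-camera check, the middle of its outer edge was about 0.9 mm inward of the packers' outer ends and 1.0 mm off midway. It was square within 0.1°. Refitting the mould's pose as well gave 0.7 mm, 0.9 mm and 0.1°. The camera calibration is only good to about 2 mm.
- **Everything else:** by eye, the bystanders and the look-alikes sit where they were at the start. The arm was back at its start pose, touching nothing.
- **Limits:** the clock read about 45 s of the 69 s allowed, and the tool-force readings I took were all below 1 N. I only read the force at points during the pushes, not continuously.

The first two pushes turned the plate less than I expected, so I added a second off-centre push to square it. No final check failed or disagreed.

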